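# Move a rinsed reed plate from the drying rack to the tuning cradle with the spatula

### The job

The slotted brass reed plate is dry: slide the cranked spatula in under it, lift it off the drying rack, carry it level and lay it gently and squarely, reeds up, at the middle of the tuning cradle's two ledges, between the end lips, then draw the blade out. Keep your fingers off the reed plate (they mark the brass), leave the chrome cover plate on the rack, the screwdriver and the screw tin where they are, and finish with the spatula put down flat on the green bench top.

Things in the scene. Friction and masses are not known exactly. Their poses are not given: they have to be found in the camera images.
- spatula: Cranked steel spatula, wooden handle, 120 g, lying flat on its blade and stable so. Origin: centre of the blade's underside; +x to the tip, z up. Blade 100 long (x -50 to 50), 48 wide, 2 thick. Neck 18 wide rises from x -50, z 2 to x -74, z 36; ferrule 17 thick, x -70 to -84. Handle: straight bar x -82 to -172, 20 wide (y), z 32 to 50. Centre of mass x -35. Lengths in mm.
- spatula_grip (a point): Point on the spatula's handle where it is best gripped across its 20 mm width, from above: x -105, y 0, z 41 in the spatula's frame (the middle of the handle's height); axes as the spatula's.
- reed_plate: Flat brass plate with 12 slots and riveted reeds on its upper face: 40 (x) by 120 (y), 2 thick (rivets 1 higher), 50 to 95 g. Origin: centre of its underside; z up out of the reed side. It bridges one bay of the rack; only its ends rest on rails, so a blade can go in under its middle along x. Lengths in mm.
- cover_plate: Chromed harmonica cover plate, 36 (x) by 120 (y), bowed up to 12 high, about 40 g, lying in the other bay of the rack. Origin: centre of its underside. To be left there. Lengths in mm.
- drying_rack: Fixed. Steel drip tray 112 (x) by 276 (y), floor z 4, front and back rims z 8; three beech rails along x (-45 to 45), tops z 30, at y -134 to -114, -18 to 18, 114 to 134. Bay centres y -66 and 66; which plate is in which varies, as does rack left or right of cradle. Bays are open at both ends, 96 wide, z 8 to 30. Origin: centre of underside on the bench; x away from the robot. Lengths in mm.
- tuning_cradle: Fixed, wooden. Base board 112 (x) by 166 (y), 10 thick; two rails along x (-45 to 45) with cork ledges at z 30, y 48 to 67 either side, each with an outer lip 4 high (inner faces y -67 and 67: 7 to spare at each end of the plate). Channel between them 96 wide, z 10 to 30, open at both ends. Origin: centre of underside on the bench; x away from the robot. Lengths in mm.
- cradle_bed (a point): Point midway between the cradle's ledges and midway along its rails, at ledge-top height (30 above the bench); axes as the cradle's. The middle of the reed plate's underside belongs here, its length along y (either way round). Lengths in mm.
- screwdriver: Jeweller's screwdriver, blue plastic handle, 148 long along x, 13 high, lying between rack and cradle. Bystander. Lengths in mm.
- screw_tin: Squat open tin of brass screws, 72 diameter, 30 high, behind rack and cradle. Origin: centre of its underside. Bystander. Lengths in mm.
Mind the look-alikes: they are no part of the job. What is shaped like the tuning_cradle but red or white is not meant.

How it is judged:
By the outcome, as a careful person would: the job done as asked, in the order asked, and still so for the second after the job is handed in, with the robot touching nothing.
It also fails if it takes over 61 s, if anything falls off the work surface, if the arm or the gripper's body presses on something with over 40 N, if the wrist force passes 120 N, or if a joint passes its speed limit or range.

### The arm

A 6-joint arm with a two-finger parallel gripper is mounted at the origin on the work surface. World frame = base frame: x ahead of the robot, y to its left, z up, the work surface at z = 0. Lengths are in m, angles in degrees, forces in N, time in s.
With the tool pointing down it reaches from about 0.4 to 0.825 m from the base axis. Payload 7 kg.
Tool frame: the origin (TCP) lies midway between the tips of the shut fingers; the grasp point (between the pads) lies 19 mm behind it; z points along the fingers, y is the line along which they close (so a half turn about z gives the same grasp; the last joint's range is limited). The gripper opens to 88 mm and grips with 3 to 60 N. Pads are 19 mm wide; open, the fingers measure 130 mm over their backs; the gripper's body (78 mm by 193 mm) begins 47 mm behind the grasp point.
Start: joints at [-55.915, 20.546, 0.682, 0, -70.136, -16.507], TCP at [0.204, -0.643, 0.227] pointing down, gripper open.
Joint ranges: [-176.03, 176.03], [-82.01, 121.73], [-58.28, 71.71], [-173.87, 95.51], [-174.79, -0.11], [-173.66, 173.66]. Speed limits (degrees/s): [136.94, 136.94, 172.46, 180, 180, 180].

### API

Orientations are given as a 3x3 rotation matrix whose columns are the frame's x, y, z axes.
In Python, from rig import robot gives the robot as it stands. Calls block until the motion is done:
- robot.goto(position, orientation): joint-space move of the TCP to a pose.
- robot.servo_line(position, ori=None, speed=0.15): straight line of the TCP; ori=None keeps the orientation; speed is the mean speed in m/s.
- robot.movej(angles): joint-space move.
- robot.move_gripper(opening): opening from 0.0 (shut) to 1.0 (fully open); the grip force is fixed at half the most; returns when the fingers have stopped.
- robot.dwell(seconds).
- robot.ik(position, orientation): joint angles nearest the present ones, or None.
- robot.grab_frame(name): name is "scene" or "top"; returns (picture, depth): 420x560x3 uint8, red, green, blue; 420x560 float32, m along the optical axis (not along the pixel's ray), 0 where there is no reading.
- robot.camera_info(name): a dict with "vfov" (degrees; the focal length in pixels is half the picture's height over the tangent of half this angle, whatever the lens; pixels are square), "cx", "cy" (the principal point, pixels), "view" (4x4, takes a point from world to camera coordinates). Camera axes: x right, y down, z forward; pixel columns grow to the right and rows downward; lengths in m; the calibration is good to about 2 mm. A picture is of the moment at which its call begins. camera_info takes no time and is no camera call.
A pose or a line that the arm cannot do raises robot.Unreachable and nothing moves.
- robot.job_done(): hands the job in; it is judged then, once.
Readings, each from a call of its own:
- robot.read_t(): time.
- robot.read_qpos(): joint angles.
- robot.read_qvel(): joint speeds.
- robot.read_effort(): joint torques, N m.
- robot.read_position(): TCP position.
- robot.read_tcp_rot(): TCP orientation.
- robot.read_force(): force on the tool from outside, world axes, zero at the start.
- robot.read_ft_torque(): the same for the moment, N m.
- robot.read_grip_width(): opening from 0.0 (shut) to 1.0 (fully open).
- robot.read_finger_force(): force on a finger pad.
Only numpy, scipy, OpenCV 4.12 (cv2) and the standard library are available. Lean on these libraries where they do the work, as an engineer would, in place of code of your own. Each camera call takes 0.05 s, during which the arm holds its last target. There are 200 camera calls.

## Working session

There is one attempt and no reset: what is moved stays moved. The work goes in short steps, each a Python script; the robot and the scene stay as the last script left them, time stands still between calls to the robot, and variables do not carry over. Pictures are saved under pics/ and viewed, at most 10 in all, crops included, and the job is handed in when it is done.

```bash
mkdir -p pics; ls; cat > h.py <<'E'
import numpy as np,cv2
from rig import robot
def K(n):
    c=robot.camera_info(n); f=210/np.tan(np.radians(c["vfov"])/2); return f,c["cx"],c["cy"],np.array(c["view"])
def cloud(n,d):
    f,cx,cy,V=K(n); v,u=np.mgrid[:d.shape[0],:d.shape[1]]
    p=np.stack([(u-cx)*d/f,(v-cy)*d/f,d],-1); return (p-V[:3,3])@V[:3,:3]
def ray(n,u,v,z):
    f,cx,cy,V=K(n); r=np.array([(u-cx)/f,(v-cy)/f,1.])@V[:3,:3]; o=-V[:3,:3].T@V[:3,3]
    return o+r*(z-o[2])/r[2]
def proj(n,p):
    f,cx,cy,V=K(n); q=V[:3,:3]@np.array(p)+V[:3,3]; return q[0]/q[2]*f+cx,q[1]/q[2]*f+cy
E
python3 - <<'E'
from h import *
for n in("scene","top"):
    a,d=robot.grab_frame(n); cv2.imwrite(f"pics/{n}0.png",a[...,::-1]); np.savez(f"{n}0.npz",a=a,d=d)
    print(n,robot.camera_info(n))
    c=cloud(n,d); print(np.nanpercentile(c[d>0],[1,50,99],axis=0), (d==0).mean())
E
```

```text
pics
scene {'vfov': 43.69611907731422, 'cx': 284.0087036060488, 'cy': 205.6748333382707, 'view': array([[ 0.03767357,  0.99926704,  0.00678857, -0.21326317],
       [ 0.86298828, -0.02910914, -0.50438466, -0.41822334],
       [-0.50381736,  0.02486043, -0.86345239,  1.72029209],
       [ 0.        ,  0.        ,  0.        ,  1.        ]])}
[[-1.26366699e+00 -9.18046432e-01 -7.59279762e-01]
 [ 5.12981167e-01  1.83287133e-01 -5.79522844e-04]
 [ 9.62838776e-01  1.58446755e+00  3.48866350e-01]] 0.004251700680272109
top {'vfov': 43.81700296880014, 'cx': 282.7910620927772, 'cy': 213.74312342889002, 'view': array([[-0.00515912, -0.99984323, -0.01693805,  0.20122363],
       [-0.98308396,  0.00817234, -0.18297306,  0.53898807],
       [ 0.1830828 ,  0.01570755, -0.982972  ,  1.52062318],
       [ 0.        ,  0.        ,  0.        ,  1.        ]])}
[[-4.62211728e-02 -9.76589796e-01 -7.60281881e-01]
 [ 5.65528711e-01  2.10783088e-01 -1.27857052e-04]
 [ 1.60567793e+00  1.45777760e+00  8.18307539e-01]] 0.004119897959183673
```

View pics/top0.png

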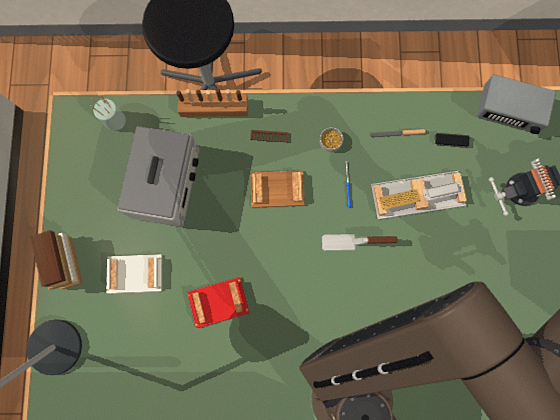

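View pics/scene0.png

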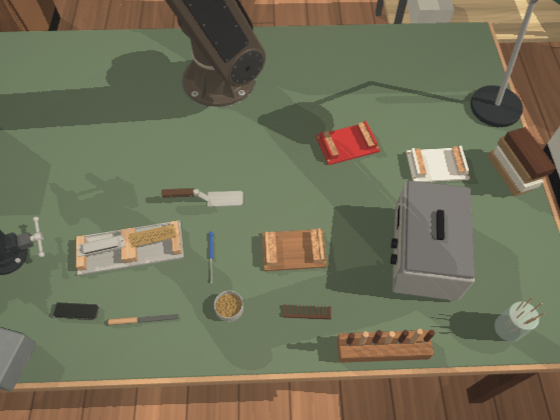

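Candidates (top view): spatula blade at (340,242), with the knife at (400,132) as its look-alike. The gold reed plate is at (403,200) and the chrome cover at (441,188). The wooden cradle is at (277,188), with look-alikes in red at (218,302) and white at (134,273). I choose the wooden cradle, the gold plate and the spatula with its blade pointing +y. One close crop next to check this.

```bash
cat > m.py <<'E'
from h import *
def rect(P):
    r=cv2.minAreaRect(np.float32(P)[:,:2]*1000); b=cv2.boxPoints(r); return np.round(r[0],1),np.round(r[1],1),round(r[2],1)
def blobs(n,mask,c,roi):
    # roi = world x0,x1,y0,y1
    m=mask&(c[...,0]>roi[0])&(c[...,0]<roi[1])&(c[...,1]>roi[2])&(c[...,1]<roi[3])
    k,l,s,_=cv2.connectedComponentsWithStats(m.astype(np.uint8)); i=1+np.argmax(s[1:,4]); return l==i
E
python3 - <<'E'
from m import *
z=np.load("top0.npz");a=z["a"]
cv2.imwrite("pics/crop0.png",cv2.resize(a[120:260,240:480,::-1],None,fx=3.3,fy=3.3,interpolation=cv2.INTER_CUBIC))
px={"top":dict(spat=(340,242),hand=(382,240),reed=(403,200),cover=(441,188),rack=(420,194),crad=(277,188),drv=(349,190),tin=(331,139)),
"scene":dict(spat=(226,199),hand=(178,193),reed=(152,236),cover=(102,244),rack=(130,247),crad=(295,250))}
for n in px:
    z=np.load(n+"0.npz");a,d=z["a"],z["d"];c=cloud(n,d);hsv=cv2.cvtColor(a,cv2.COLOR_RGB2HSV);H,S,V=[hsv[...,i].astype(int) for i in range(3)]
    for k,(u,v) in px[n].items(): print(n,k,hsv[v,u],np.round(c[v,u],4))
    Z=c[...,2]
    notgreen=~((H>40)&(H<85)&(S>50))
    p=lambda k:c[px[n][k][1],px[n][k][0]]
    def near(k,dx,dy): q=p(k);return q[0]-dx,q[0]+dx,q[1]-dy,q[1]+dy
    def show(k,m,roi):
        b=blobs(n,m,c,roi); print("  ",k,b.sum(),"z",np.round(np.median(Z[b]),4),rect(c[b]))
    show("reed",(H>15)&(H<30)&(S>130)&(Z>.022),near("reed",.05,.09))
    show("rack",notgreen&(Z>.003),near("rack",.1,.19))
    show("crad",notgreen&(Z>.005),near("crad",.1,.13))
    show("blade",(S<60)&(V>120),near("spat",.06,.09))
    show("handle",(H<20)&(S>80)&(Z>.02),near("hand",.05,.09))
E
```

```text
top spat [ 18  20 213] [0.4599 0.0231 0.0016]
top hand [ 10 146 110] [ 0.4587 -0.0972  0.0501]
top reed [ 19 161 193] [ 0.5844 -0.17    0.028 ]
top cover [ 18  27 208] [ 0.6176 -0.2837  0.0426]
top rack [ 15 120 230] [ 0.6004 -0.2202  0.0385]
top crad [ 13 159 181] [0.63   0.2159 0.0097]
top drv [107 166 141] [ 0.6215 -0.0081  0.0099]
top tin [ 21 157 221] [0.7839 0.0451 0.0216]
   reed 498 z 0.0328 (array([ 588. , -158.9]), array([ 42.1, 122.9]), 13.0)
   rack 2738 z 0.0271 (array([ 606.5, -225.2]), array([116.1, 285.9]), 8.3)
   crad 1765 z 0.0125 (array([629.4, 215.9]), array([114.7, 167.8]), 2.2)
   blade 649 z 0.0023 (array([460.2,  13.9]), array([134.7,  51.5]), 89.8)
   handle 183 z 0.0503 (array([461.6, -97.1]), array([86., 20.]), 88.7)
scene spat [ 23  26 194] [0.4661 0.0315 0.0039]
scene hand [ 12 110 102] [ 0.4723 -0.0952  0.0532]
scene reed [ 18 127 177] [ 0.59   -0.1605  0.0295]
scene cover [ 21  26 193] [ 0.6144 -0.2862  0.0399]
scene rack [ 16 110 220] [ 0.6209 -0.2151  0.0303]
scene crad [ 13 130 167] [0.6333 0.2189 0.0067]
   reed 6 z 0.0303 (array([ 564., -111.]), array([11. ,  4.9]), 84.7)
   rack 3294 z 0.0278 (array([ 607.9, -224. ]), array([120.4, 281.1]), 8.6)
   crad 2296 z 0.0111 (array([629.9, 215.9]), array([118.2, 167.3]), 1.8)
   blade 2173 z 0.0002 (array([466.1,  31.5]), array([119.8, 179.9]), 0.0)
   handle 233 z 0.0481 (array([465.2, -98.9]), array([84.5, 21.8]), 89.2)
```

View pics/crop0.png

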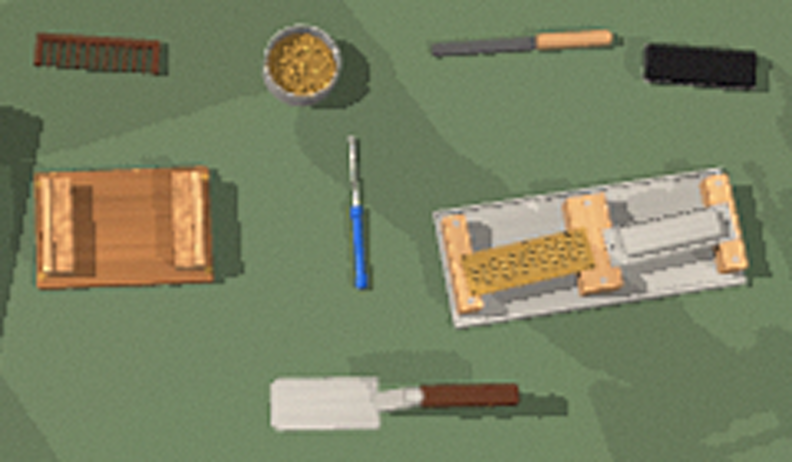

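The crop confirms the choice: wooden cradle, gold plate in the rack's left (+y) bay, and spatula with its tip to +y. The measured sizes match those given. Next: grip the spatula, lift it and look for sag.

```bash
cat >> h.py <<'E'
SG=1
def R(yaw,pitch=0):
    """tool orientation for spatula yaw (deg); pitch>0 raises the tip"""
    y,p=np.radians([yaw,pitch]); c,s=np.cos(y),np.sin(y)
    M=np.column_stack([[c,s,0],[s,-c,0],[0,0,-1.]])
    ax=np.array([s,-c,0]); M=cv2.Rodrigues(ax*p)[0]@M
    M[:,:2]*=SG; return M
E
python3 - <<'E'
import h
from h import *
for s in(1,-1):
    h.SG=s
    for p,y in(((.463,-.076,.2),90.4),((.463,-.076,.022),90.4),((.388,-.205,.04),13),((.486,-.182,.04),13),((.525,.216,.1),2),((.405,.212,.022),2)):
        q=robot.ik(p,R(y)); print(s,None if q is None else np.round(q))
E
```

```text
1 [ 15.   2. -27.   0. -61. 166.]
1 [ 15.  15. -39.   0. -35. 166.]
1 [ -2.  11. -42.   0. -37. 105.]
1 [  1.  18. -32.   0. -40. 102.]
1 [ 42.  17. -22.   0. -50.  50.]
1 [ 52.  15. -41.   0. -35.  40.]
-1 [ 15.   2. -27.   0. -61. -14.]
-1 [ 15.  15. -39.   0. -35. -14.]
-1 [ -2.  11. -42.   0. -37. -75.]
-1 [  1.  18. -32.   0. -40. -78.]
-1 [  42.   17.  -22.    0.  -50. -130.]
-1 [  52.   15.  -41.   -0.  -35. -140.]
```

```bash
sed -i 's/^SG=1/SG=-1/' h.py; python3 - <<'E'
from m import *
P=np.array([.4632,-.076,.022])
robot.goto(P+[0,0,.09],R(90.4)); robot.servo_line(P,speed=.12)
robot.move_gripper(0.0); print(robot.read_grip_width()*88,robot.read_finger_force(),robot.read_t())
robot.servo_line(P+[0,0,.05],speed=.1); print(robot.read_position(),robot.read_force(),robot.read_ft_torque(),robot.read_t())
a,d=robot.grab_frame("top");np.savez("top1.npz",a=a,d=d);cv2.imwrite("pics/top1.png",cv2.resize(a[100:280,220:500,::-1],None,fx=2.8,fy=2.8))
c=cloud("top",d)
hsv=cv2.cvtColor(a,cv2.COLOR_RGB2HSV)
b=(hsv[...,1]<60)&(c[...,2]>.025)&(c[...,2]<.08)&(abs(c[...,0]-.463)<.04)&(c[...,1]>-.015)&(c[...,1]<.12)
q=c[b]; A=np.c_[q[:,:2]-[.463,.03],np.ones(len(q))]; print(b.sum(),np.linalg.lstsq(A,q[:,2],rcond=None)[0],rect(q))
E
```

```text
19.930328262369866 29.764158725738525 4.3417
[ 0.46281731 -0.07602436  0.0716776 ] [-0.14946035  0.22647626 -1.91240039] [-0.04587895  0.11989189  0.0009246 ] 4.9917
0 [0. 0. 0.] (array([0., 0.]), array([0., 0.]), 0.0)
```

View pics/top1.png

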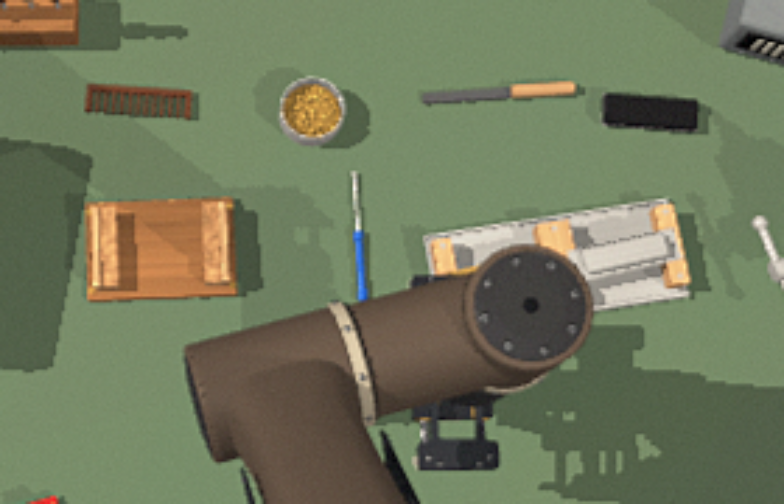

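The arm hides the blade in the top view, so I'll use the scene camera. Now measure the reed plate there and go to the pre-insert pose.

```bash
cat >> m.py <<'E'
def brass(n,a,c,roi,zlo):
    hsv=cv2.cvtColor(a,cv2.COLOR_RGB2HSV);H,S,V=[hsv[...,i].astype(int) for i in range(3)]
    m=(H>=17)&(H<32)&(S>95)&(V>50)&(c[...,2]>zlo)
    m=cv2.morphologyEx(m.astype(np.uint8),cv2.MORPH_CLOSE,np.ones((3,3)))>0
    m=cv2.morphologyEx(m.astype(np.uint8),cv2.MORPH_OPEN,np.ones((3,3)))>0
    return blobs(n,m,c,roi)
def onplane(n,b,z):
    v,u=np.nonzero(b); return np.array([ray(n,x,y,z) for x,y in zip(u,v)])
def blade(n,a,c,roi,zlo,zhi):
    hsv=cv2.cvtColor(a,cv2.COLOR_RGB2HSV)
    return blobs(n,(hsv[...,1]<60)&(hsv[...,2]>100)&(c[...,2]>zlo)&(c[...,2]<zhi),c,roi)
def plane(q,o):
    A=np.c_[q[:,:2]-o,np.ones(len(q))]; s=np.linalg.lstsq(A,q[:,2],rcond=None)[0]
    k=abs(q[:,2]-A@s)<.006; return np.linalg.lstsq(A[k],q[k,2],rcond=None)[0]
E
python3 - <<'E'
from m import *
for n in("top","scene"):
    z=np.load(n+"0.npz");a,d=z["a"],z["d"];c=cloud(n,d)
    b=brass(n,a,c,(.53,.66,-.24,-.08),.02); p=onplane(n,b,.0325); print(n,b.sum(),rect(p),p.mean(0))
yaw=12.;u=np.array([np.cos(np.radians(yaw)),np.sin(np.radians(yaw)),0])
C=np.array([.589,-.159,0])
robot.servo_line([.44,-.12,.10],R(50),speed=.2)
robot.servo_line(C-u*.205+[0,0,.09],R(yaw),speed=.2); print(robot.read_t(),robot.read_position())
a,d=robot.grab_frame("scene");np.savez("scene1.npz",a=a,d=d);c=cloud("scene",d)
cv2.imwrite("pics/scene1.png",cv2.resize(a[150:290,60:340,::-1],None,fx=2.8,fy=2.8))
b=blade("scene",a,c,(.4,.56,-.26,-.1),.04,.11);q=c[b];s=plane(q,(C-u*.1)[:2]);print(b.sum(),s,rect(onplane("scene",b,s[2])))
E
```

```text
top 613 (array([ 599.3, -157.7]), array([ 66.2, 142.3]), 13.7) [ 0.59146067 -0.16307464  0.0325    ]
scene 606 (array([ 589.6, -159.3]), array([ 41.1, 120.9]), 12.6) [ 0.58968369 -0.16003746  0.0325    ]
6.7167 [ 0.38887582 -0.20140418  0.08998046]
676 [-0.07736155  0.00109283  0.07043756] (array([ 468. , -182.7]), array([153.8,  48. ]), 13.1)
```

View pics/scene1.png

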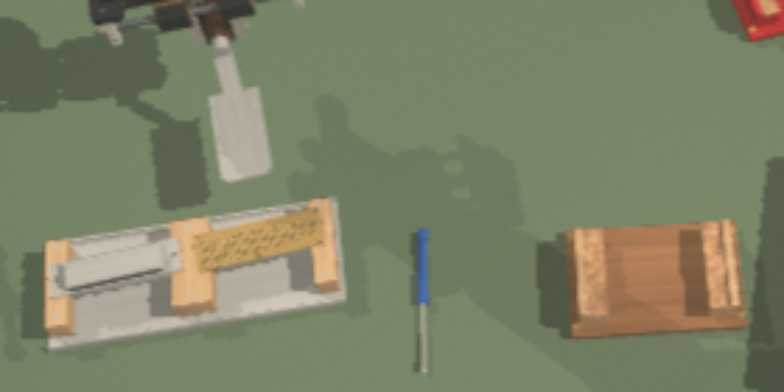

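```bash
python3 - <<'E'
from m import *
z=np.load("scene1.npz");a,d=z["a"],z["d"];c=cloud("scene",d)
u=np.array([np.cos(np.radians(12)),np.sin(np.radians(12))]);C=np.array([.4916,-.1796])
b=blade("scene",a,c,(.4,.56,-.26,-.1),.04,.11)
p=onplane("scene",b,.070); s=(p[:,:2]-C)@u
k=s>-.044; print(k.sum(),rect(p[k])); q=c[b][k]
inn=cv2.erode(b.astype(np.uint8),np.ones((3,3)))[b]>0
g=plane(q[inn[k]],C); print(g,"along",g[:2]@u,"across",g[:2]@[-u[1],u[0]])
E
```

```text
553 (array([ 495.3, -176.4]), array([97.3, 48.1]), 13.1)
[-0.00285916  0.00113701  0.06919119] along -0.002560281003863765 across 0.0017066166753267982
```

Level, with the blade 1.1° off in the grip. Insert along the plate's axis, lift and check.

```bash
cat >> h.py <<'E'
OFF=1.1; G=.1065
def uv(y): y=np.radians(y); return np.array([np.cos(y),np.sin(y),0])
def blade_to(C,zu,yaw,speed,pitch=0):
    """blade-centre underside to C (xy), height zu, blade yaw"""
    P=np.array([C[0],C[1],zu+.022])-G*uv(yaw); robot.servo_line(P,R(yaw-OFF,pitch),speed=speed)
E
python3 - <<'E'
from m import *
C=np.array([.5894,-.1592,0]);y=12.6;u=uv(y)
blade_to(C-.1*u,.06,y,.1); blade_to(C-.1*u,.015,y,.1); blade_to(C,.015,y,.08)
print(robot.read_t(),robot.read_position(),robot.read_force())
blade_to(C,.026,y,.05); blade_to(C,.036,y,.02); print(robot.read_force(),robot.read_ft_torque())
blade_to(C,.06,y,.05)
print(robot.read_t(),robot.read_force(),robot.read_ft_torque())
a,d=robot.grab_frame("scene");np.savez("scene2.npz",a=a,d=d);c=cloud("scene",d)
cv2.imwrite("pics/scene2.png",cv2.resize(a[150:290,60:340,::-1],None,fx=2.8,fy=2.8))
b=brass("scene",a,c,(.53,.66,-.24,-.08),.045); g=plane(c[b],C[:2]); print(b.sum(),g,g[:2]@u[:2],g[:2]@[-u[1],u[0]],rect(onplane("scene",b,.0645)))
E
```

```text
9.0167 [ 0.48495749 -0.18250089  0.037021  ] [-0.69032629 -0.58627361 -1.75341229]
[-0.28762777  0.0611089  -2.53356955] [-0.0005963   0.10488028  0.00292718]
10.6667 [-0.30701575 -0.37943478 -1.84899007] [-0.07328689  0.1420588   0.02337305]
621 [0.02628145 0.00508645 0.06303461] 0.02675808173383958 -0.0007691709306692324 (array([ 589.9, -159.1]), array([ 41.1, 118.2]), 13.0)
```

View pics/scene2.png

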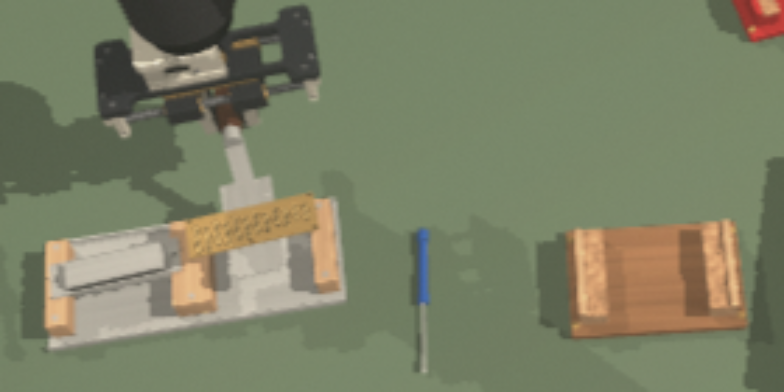

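The plate sits level and centred on the blade. Carry it over to the cradle and look again before lowering.

```bash
python3 - <<'E'
from m import *
C0=np.array([.5894,-.1592]);T=np.array([.6297,.2159])
blade_to(C0,.075,12.4,.06); blade_to(T,.075,1.9,.08); blade_to(T,.045,1.9,.06); robot.dwell(.3)
print(robot.read_t(),robot.read_position())
a,d=robot.grab_frame("scene");np.savez("scene3.npz",a=a,d=d);c=cloud("scene",d)
cv2.imwrite("pics/scene3.png",cv2.resize(a[150:290,180:390,::-1],None,fx=3.7,fy=3.7))
b=brass("scene",a,c,(.57,.69,.14,.29),.042); g=plane(c[b],T); print(b.sum(),g,rect(onplane("scene",b,.0495)))
z=np.load("scene0.npz");a,d=z["a"],z["d"];c=cloud("scene",d);hsv=cv2.cvtColor(a,cv2.COLOR_RGB2HSV)
m=(c[...,2]>.026)&(abs(c[...,0]-.63)<.08)&(abs(c[...,1]-.216)<.11); q=c[m]
print("rails",m.sum(),rect(q),np.median(q[:,2]))
E
```

```text
17.1667 [0.52339927 0.21250341 0.06731888]
630 [0.00837407 0.00010095 0.04814241] (array([630.2, 215.7]), array([ 40.8, 118. ]), 2.0)
rails 601 (array([630.8, 216.5]), array([ 93.7, 149.3]), 2.2) 0.03087252951526772
```

View pics/scene3.png

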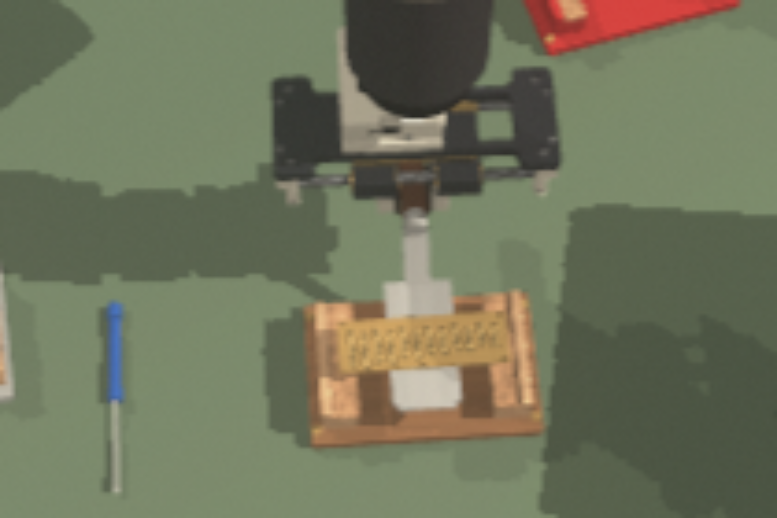

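Centred and square within about 1 mm. Lower, draw the blade out, put the spatula down.

```bash
python3 - <<'E'
from m import *
T=np.array([.6297,.2162]);u=uv(1.9)[:2]
blade_to(T,.032,1.9,.05); blade_to(T,.024,1.9,.012); blade_to(T,.018,1.9,.03); print(robot.read_force())
blade_to(T-.125*u,.018,1.9,.07); print(robot.read_t(),robot.read_force())
B=T-.128*u
blade_to(B,.006,1.9,.05); blade_to(B,.0005,1.9,.015); print(robot.read_position(),robot.read_force())
robot.move_gripper(.55); p=robot.read_position()
robot.servo_line(p+[0,0,.15],speed=.12); robot.goto([.40,-.05,.28],R(20)); print(robot.read_t())
for n in("scene","top"):
    a,d=robot.grab_frame(n);c=cloud(n,d)
    cv2.imwrite(f"pics/{n}4.png",a[...,::-1])
    b=brass(n,a,c,(.585,.675,.15,.275),.026)
    g=plane(c[b],T);print(n,b.sum(),g,rect(onplane(n,b,.0325)))
    b=blade(n,a,c,(.4,.57,.15,.28),-.01,.02); k=c[b]; print("blade",np.round(plane(k[k[:,0]>.47],B),4))
    b=brass(n,a,c,(.53,.72,-.36,-.08),.02) if 0 else None
E
```

```text
[ 0.29671607  0.09371198 -1.96869114]
20.725 [ 0.10821509  0.09840096 -0.6093598 ]
[0.39536066 0.20845809 0.02249252] [ 1.57826479  0.1422025  -0.94663057]
24.8333
scene 619 [0.02406704 0.00374306 0.03141173] (array([630.1, 214.9]), array([ 40.2, 120.4]), 2.3)
blade [-0.0052  0.0009  0.0001]
top 485 [-0.00932654  0.00243637  0.03207252] (array([628.8, 215.6]), array([ 39.9, 117.6]), 2.1)
blade [ 0.0133 -0.0202  0.002 ]
```

View pics/scene4.png

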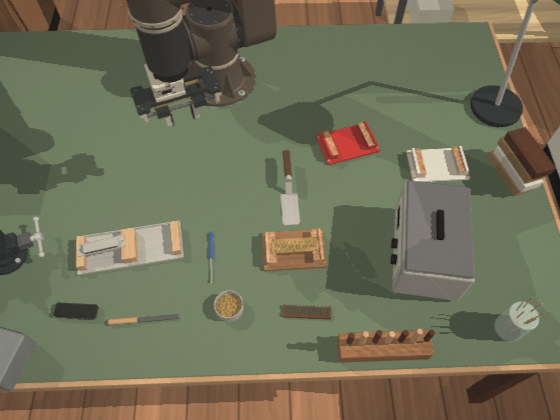

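The picture shows the plate square in the cradle at (295,245), the spatula flat on the bench at (289,190), and the cover, screwdriver and tin in place. Both cameras put the plate within about 1.5 mm of the middle.

```bash
python3 -c "
from rig import robot
print(robot.job_done(),robot.read_t())"
```

```text
the job is handed in; nothing more can be done
the job is handed in; nothing more can be done
```

The job is handed in at about 25 s: the reed plate lies square in the wooden cradle, within about 1.5 mm of the middle, the spatula is flat on the bench, and the cover plate, screwdriver and screw tin were not moved.

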